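# Check the nestling scale with the weight behind the bottles

## Task

The bench scale has to be checked: clear the amber bottle, the white jar and the steel canister that stand around the brass check weight in the white caddy, standing all three upright in the steel side tray while the weight stays in its place. Then, with all three still in the tray, set the weight upright on the middle of the scale's pan. Leave it there and put each container back, upright, on the very pad of the caddy where it stood at the start, knocking nothing over and leaving the cup and the syringe where they are.

Things in the scene. Friction and masses are not known exactly. Their poses are not given: they have to be found in the camera images.
- bottle: Slim amber glass bottle with black screw cap. Straight cylindrical body 44 mm in diameter up to 100 mm, then a shoulder and a neck, cap 27 mm in diameter, total height 132 mm; about 0.15 kg. Origin: centre of its underside, z up.
- jar: Wide white plastic jar with a flat white lid, 64 mm in diameter (lid 65 mm), total height 100 mm; about 0.25 kg. Origin: centre of its underside, z up.
- canister: Cylindrical steel canister with a flat dark lid, 54 mm in diameter (lid 55 mm) and 116 mm high, plus a small black knob to 120 mm; about 0.25 kg. Origin: centre of its underside, z up.
- weight: Brass check weight, 0.2 kg: cylinder 32 mm in diameter up to 27 mm, a 12 mm neck, and a knob 20 mm in diameter from 35 to 42 mm (total height). Origin: centre of its underside, z up. At the start it stands in the caddy between the three containers.
- caddy: Flat white plastic caddy, fixed, 210 mm (its x) by 250 mm (its y), floor 6 mm above the bench, rim 18 mm high, 5 mm thick. Origin: centre of its underside. On its floor are thin dark pads: three 68 mm across at (-50, 0), (20, 72), (20, -72) mm in its x, y, a container within 4 mm of each centre at the start (which is where changes), and a small one at (20, 0) mm under the weight.
- tray: Low steel side tray, fixed to the bench, 280 mm (its x) by 150 mm (its y), floor 3 mm above the bench, rim 18 mm above the bench and 3 mm thick; empty at the start, to the left or right of the caddy. Origin: centre of its underside.
- scale: Bench scale, fixed: black body 170 mm square, yellow front panel with display, and a round steel pan 140 mm in diameter on top, its flat rigid surface 62 mm above the bench. Origin: on the bench, under the centre of the pan; x points away from the display. On the other side of the caddy from the tray.
- cup: Bystander: small open steel cup, 72 mm across, 55 mm high. Origin: centre of its underside. Not to be moved.
- syringe: Bystander: plastic feeding syringe lying on the bench beyond the work, 155 mm long, 45 mm wide at its flange, 26 mm high. Origin: on the bench near its middle, x towards the tip. Not to be moved.

How it is judged:
On the way, in this order (a step that is already met when the one before it is completed fails the run):
1. bottle, jar and canister stand upright and released in the side tray; the weight is still in its place in the caddy (within 20 mm) (x of bottle in the frame of tray between -0.13 and 0.13 m and y of bottle in the frame of tray between -0.065 and 0.065 m and z of bottle in the frame of tray between -0.003 and 0.01 m and angle between each of bottle, jar, canister's own z axis and vertical below 0.12 rad and contact force between each of bottle, jar, canister and the fingers below 0.1 N and linear speed of each of bottle, jar, canister below 0.03 m/s and x of jar in the frame of tray between -0.13 and 0.13 m and y of jar in the frame of tray between -0.065 and 0.065 m and z of jar in the frame of tray between -0.003 and 0.01 m and x of canister in the frame of tray between -0.13 and 0.13 m and y of canister in the frame of tray between -0.065 and 0.065 m and z of canister in the frame of tray between -0.003 and 0.01 m and distance of weight from where it was at the start of the episode below 0.02 m), for 0.2 s.
2. the weight stands upright and released on the scale's pan, within 15 mm of its centre, while all three containers stand in the tray (horizontal distance between weight and scale below 0.015 m and z of weight in the frame of scale between 0.058 and 0.067 m and angle between weight's own z axis and vertical below 0.1 rad and contact force between weight and the fingers below 0.1 N and linear speed of weight below 0.03 m/s and x of bottle in the frame of tray between -0.13 and 0.13 m and y of bottle in the frame of tray between -0.065 and 0.065 m and z of bottle in the frame of tray between -0.003 and 0.01 m and angle between each of bottle, jar, canister's own z axis and vertical below 0.12 rad and x of jar in the frame of tray between -0.13 and 0.13 m and y of jar in the frame of tray between -0.065 and 0.065 m and z of jar in the frame of tray between -0.003 and 0.01 m and x of canister in the frame of tray between -0.13 and 0.13 m and y of canister in the frame of tray between -0.065 and 0.065 m and z of canister in the frame of tray between -0.003 and 0.01 m), for 0.2 s.
At the end, for the whole second after the job is handed in: The weight stands upright on the pan within 15 mm of its centre; bottle, jar and canister each stand upright within 15 mm of where they stood at the start; all are released and at rest (horizontal distance between weight and scale below 0.015 m and z of weight in the frame of scale between 0.058 and 0.067 m and angle between each of weight, bottle, jar, canister's own z axis and vertical below 0.1 rad and contact force between each of weight, bottle, jar, canister and the fingers below 0.1 N and linear speed of each of weight, bottle, jar, canister below 0.03 m/s and distance of each of bottle, jar, canister from where it was at the start of the episode below 0.015 m); the robot touches nothing.
It fails at once if the cup or the syringe is moved by more than 20 mm (distance of any of cup, syringe from where it was at the start of the episode above 0.02 m).
It fails at once if a container or the weight is knocked over (tilted by more than 0.6 rad) (angle between any of bottle, jar, canister, weight's own z axis and vertical above 0.6 rad).
It also fails if it takes over 147 s, if anything falls off the work surface, if the arm or the gripper's body presses on something with over 40 N, if the wrist force passes 120 N, or if a joint passes its speed limit or range.

## Robot

A 6-joint arm with a two-finger parallel gripper is mounted at the origin on the work surface. World frame = base frame: x ahead of the robot, y to its left, z up, the work surface at z = 0. Lengths are in m, angles in rad, forces in N, time in s.
With the tool pointing down it reaches from about 0.425 to 1.125 m from the base axis. Payload 14.9 kg.
Tool frame: the origin (TCP) lies on the centre line of the jaws, within the pads' length; the fingertips stand 22 mm ahead of it and the grasp point (between the pads) lies 3 mm ahead of it; z points along the fingers, y is the line along which they close (so a half turn about z gives the same grasp; the last joint's range is limited). The gripper opens to 91 mm and grips with 3 to 60 N. Pads are 32 mm wide; open, the fingers measure 118 mm over their backs; the gripper's body (76 mm by 178 mm) begins 60 mm behind the grasp point.
Start: joints at [-1.148, 0.379, 1.734, -0, 1.028, -0.033], TCP at [0.308, -0.629, 0.236] pointing down, gripper open.
Joint ranges: [-2.77, 2.77], [-0.74, 2.19], [0, 2.66], [-1.06, 4.2], [0.31, 2.87], [-3.08, 3.08]. Speed limits (rad/s): [1.89, 1.89, 2.39, 3.14, 3.14, 3.14].

## Interface

Orientations are given as a unit quaternion [w, x, y, z].
In Python, from bench import arm gives the robot as it stands.
- The arm moves only by the tool drive_tool, never from a script. Its argument "increments" is a list of rows, each an object of numbers: "dx", "dy", "dz": the shift along the tool's x, y, z in units of 0.1 m (1.0 is 0.1 m); "spin": the turn about the tool's z in units of 1.5 rad (1.0 is 1.5 rad); "grip": the closure, from -1 (fully open) to 1 (shut). In form: [{"dx": .., "dy": .., "dz": .., "spin": .., "grip": ..}, ...]. A call has 1 to 20 rows; each row is the pose to reach, as a shift and turn from the pose commanded when the call began, along the tool's axes at that moment; what a row does not reach only later rows make up. A row lasts 1/8 s, in which the tool goes at most 62.5 mm and 10.7 degrees, less where a joint would pass 70% of its speed; a pose out of reach is approached as far as the arm can. A call with a number of a shift or a turn outside -1 to 1 is refused whole. A call with a gripper value outside its range is refused whole. The fingers move at their own pace and stop on an object; "newtons" is the grip in N (left out, the last holds). Time passes only in rows, so rows that repeat a pose let the fingers close. It gives the time, the measured TCP pose, the force, the opening and the grip force at its end, in the units of the state.
- arm.get_obs(): the state, without advancing time (a new reading comes with each control period).
- arm.get_image(name): name is "scene" or "top" or "wrist"; returns the picture (384x512x3 uint8, blue, green, red); there is no depth.
- arm.camera_info(name): a dict with "mtx" (3x3 intrinsics, pixels), "R" (3x3) and "t" (3): a world point X has camera coordinates R X + t. Camera axes: x right, y down, z forward; pixel columns grow to the right and rows downward; lengths in m; the calibration is good to about 2 mm. A picture is of the moment at which its call begins: read the wrist's pose just before it. camera_info takes no time and is no camera call; for the wrist camera it gives the pose at the moment of the call.
- arm.close_job(): hands the job in; it is judged then, once.
Trained networks look in the newest picture that a camera, given by its name, has taken for a name from the list of things; names that differ only in an ending like _2 or _b are one class to them, and where a whole thing is asked for, a point or a joint stands for the part that bears it (a point fixed in the world has none). Each returns a list of dicts, best first, with "conf" (0 to 1); they miss things now and then, are a little off and sometimes report something else, mostly with a low value. They report only what shows in the picture. A call takes as long as a camera call.
- arm.search_frame(camera, thing): "xy" ([column, row] in pixels, amid what is visible of it).
- arm.spot_point(camera, thing): "xy" ([column, row] in pixels: a listed point, or the origin of a listed thing).
The state is a dict: "time": time; "qpos": joint angles; "joint_vel": joint speeds; "effort": joint torques, N m; "ee_pos": TCP position; "ee_rot": TCP orientation; "contact_force": force on the tool from outside, world axes, zero at the start; "wrist_torque": the same for the moment, N m; "grip_width": finger opening in m; "finger_force": force on a finger pad.
Only numpy, scipy, OpenCV 4.12 (cv2) and the standard library are available. Lean on these libraries where they do the work, as an engineer would, in place of code of your own. Each camera call takes 0.05 s, during which the arm holds its last target. There are 200 camera calls.

## Working session

There is one attempt and no reset: what is moved stays moved. The work goes in short steps, Python scripts to look and compute and a tool call to move; the robot and the scene stay as the last step left them, time stands still between calls to the robot, and variables do not carry over. Pictures are saved under pics/ and viewed, at most 14 in all, crops included, and the job is handed in when it is done.

Besides the shell and the picture viewer there is one more tool, called in YAML: its name, and indented under it one key for each argument. drive_tool: Moves the arm, as the interface text tells. Shifts and turns lie within -1 to 1; 1 stands for 0.1 m of shift or 1.5 rad of turn. Its arguments: {"type":"object","properties":{"increments":{"type":"array"},"newtons":{"type":"number"}},"required":["increments"]}

```bash
mkdir -p pics; cat > h.py <<'E'
import numpy as np, cv2
from bench import arm
def proj(cam,X):
    c=arm.camera_info(cam);K,R,t=[np.array(c[k],float) for k in("mtx","R","t")]
    p=K@(R@np.array(X,float)+t.ravel());return p[:2]/p[2]
def ray(cam,uv,z):
    c=arm.camera_info(cam);K,R,t=[np.array(c[k],float) for k in("mtx","R","t")]
    C=-R.T@t.ravel();d=R.T@np.linalg.solve(K,[uv[0],uv[1],1]);return C+d*(z-C[2])/d[2]
E
python3 - <<'E'
from h import *
o=arm.get_obs();print({k:np.round(v,3).tolist() for k,v in o.items()})
for c in("top","scene"):
    cv2.imwrite(f"pics/{c}0.png",arm.get_image(c))
    i=arm.camera_info(c);print(c,-np.array(i["R"]).T@np.array(i["t"]).ravel())
    for n in("bottle","jar","canister","weight","caddy","tray","scale","cup","syringe"):
        r=arm.spot_point(c,n)[:2];print(n,[(np.round(a["xy"],1).tolist(),round(a["conf"],2),np.round(ray(c,a["xy"],{'bottle':.007,'jar':.007,'canister':.007,'weight':.007}.get(n,0)),3).tolist()) for a in r])
E
```

```text
{'time': 0.0, 'qpos': [-1.148, 0.379, 1.735, -0.0, 1.028, -0.033], 'joint_vel': [-0.002, -0.001, -0.002, 0.001, -0.001, 0.0], 'effort': [0.002, -76.371, -43.438, 0.065, 0.042, -0.0], 'ee_pos': [0.308, -0.628, 0.235], 'ee_rot': [-0.001, 0.974, 0.226, -0.0], 'contact_force': [-0.785, -0.347, -0.066], 'wrist_torque': [-0.012, -0.019, 0.035], 'finger_force': 0.0, 'grip_width': 0.091}
top [0.51706677 0.00664201 1.19518214]
bottle [([216.6, 243.1], 0.84, [0.517, 0.091, 0.007])]
jar [([273.9, 229.4], 0.92, [0.55, -0.054, 0.007])]
canister [([254.4, 264.2], 0.91, [0.464, -0.004, 0.007])]
weight [([243.8, 236.4], 0.64, [0.533, 0.022, 0.007])]
caddy [([246.1, 245.0], 0.63, [0.512, 0.017, 0.0]), ([132.1, 232.8], 0.53, [0.544, 0.305, 0.0])]
tray [([134.6, 233.3], 0.77, [0.543, 0.298, 0.0])]
scale [([368.7, 231.6], 0.82, [0.544, -0.295, 0.0])]
cup [([259.0, 138.2], 0.88, [0.786, -0.018, 0.0])]
syringe [([334.9, 146.1], 0.69, [0.765, -0.214, 0.0])]
scene [ 1.06258396 -0.10689704  0.69852557]
bottle [([274.7, 158.2], 0.93, [0.512, 0.08, 0.007])]
jar [([220.8, 182.7], 0.58, [0.548, -0.06, 0.007])]
canister [([240.6, 150.5], 0.59, [0.466, 0.007, 0.007])]
weight [([247.9, 172.4], 0.49, [0.536, 0.008, 0.007]), ([364.9, 149.6], 0.32, [0.545, 0.299, 0.007])]
caddy [([247.2, 169.7], 0.57, [0.523, 0.009, 0.0])]
tray [([363.7, 147.7], 0.81, [0.533, 0.303, 0.0]), ([170.3, 292.0], 0.39, [0.772, -0.207, 0.0])]
scale [([116.4, 207.3], 0.82, [0.547, -0.297, 0.0])]
cup [([267.0, 266.5], 0.9, [0.771, -0.014, 0.0])]
syringe [([169.2, 290.0], 0.75, [0.768, -0.209, 0.0])]
```

```bash
python3 - <<'E'
import cv2
a=cv2.imread("pics/top0.png")[110:320,60:460]
cv2.imwrite("pics/topc.png",cv2.resize(a,None,fx=2,fy=2,interpolation=cv2.INTER_CUBIC))
E
```

```text
(no output)
```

View pics/topc.png

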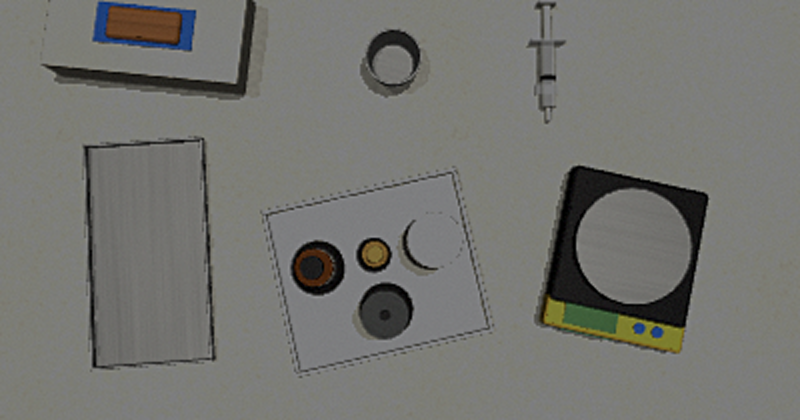

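View pics/scene0.png

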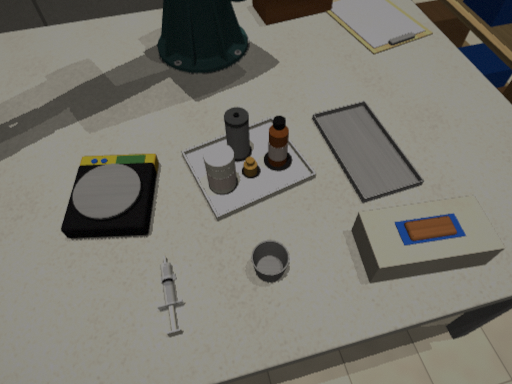

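The top view shows the bottle cap at crop (317,267), the canister knob at (385,315), the weight knob at (375,253) and the jar lid at (433,240). The pan centre is at (634,246), with the tray left of the caddy and the scale right. A box stands beyond the tray, and the cup and syringe are at the far side. Next I fit the caddy and tray from these.

```bash
python3 - <<'E'
from h import *
f=lambda c,z:ray("top",(c[0]/2+60-.25,c[1]/2+110-.25),z)
for n,c,z in(("bottle",(317,267),.138),("can",(385,315),.127),("weight",(375,253),.049),("jar",(433,240),.107),("pan",(634,246),.062)):print(n,f(c,z).round(4))
for n,cs,A,B in(("caddy",[(265,212),(456,171),(491,327),(299,373)],.21,.25),("tray",[(84,146),(204,138),(215,359),(94,367)],.28,.15)):
    P=np.array([f(c,.018)[:2] for c in cs]);m=P.mean(0)
    L=np.array([[A,B],[A,-B],[-A,-B],[-A,B]])/2
    Z=(P-m)@[1,1j];W=L@[1,1j];th=np.angle((np.conj(W)*Z).sum())
    print(n,m.round(4),"yaw",np.rad2deg(th).round(2),"sizes",np.linalg.norm(P-np.roll(P,1,0),axis=1).round(3))
    if n=="caddy":
        for q in((-50,0),(20,72),(20,-72),(20,0)):
            w=np.exp(1j*th)*complex(*q)/1000;print(q,(m+[w.real,w.imag]).round(4))
i=arm.camera_info("wrist");print("wristcam",-np.array(i["R"]).T@np.array(i["t"]).ravel(),np.array(i["R"]).round(2).tolist(),arm.get_obs()["ee_pos"])
E
```

```text
bottle [0.5165 0.0776 0.138 ]
can [0.4625 0.0019 0.127 ]
weight [0.533  0.0133 0.049 ]
jar [ 0.5468 -0.054   0.107 ]
pan [ 0.5396 -0.2984  0.062 ]
caddy [0.5124 0.01  ] yaw 12.29 sizes [0.203 0.245 0.198 0.243]
(-50, 0) [ 0.4635 -0.0007]
(20, 72) [0.5166 0.0846]
(20, -72) [ 0.5472 -0.0561]
(20, 0) [0.5319 0.0142]
tray [0.5372 0.2944] yaw 3.89 sizes [0.274 0.151 0.275 0.148]
wristcam [ 0.37292523 -0.59669392  0.38507956] [[0.44, -0.9, -0.0], [-0.87, -0.42, 0.26], [-0.23, -0.11, -0.97]] [ 0.30811668 -0.62856341  0.23594123]
```

drive_tool:
  increments:
    - {"dx":0.6,"dy":-1,"dz":-0.8,"spin":0.304,"grip":-1}
    - {"dx":0.6,"dy":-1,"dz":-0.8,"spin":0.304,"grip":-1}
    - {"dx":0.6,"dy":-1,"dz":-0.8,"spin":0.304,"grip":-1}
    - {"dx":0.6,"dy":-1,"dz":-0.8,"spin":0.304,"grip":-1}
    - {"dx":0.6,"dy":-1,"dz":-0.8,"spin":0.304,"grip":-1}
    - {"dx":0.6,"dy":-1,"dz":-0.8,"spin":0.304,"grip":-1}
  newtons: 30

```text
time: 1.75
ee_pos: [0.3177, -0.5128, 0.315]
ee_rot: [-0.001, 1.0, 0.0, -0.0]
contact_force: [0.4, -0.7, 0.4]
grip_width: 0.091
finger_force: 0.0
```

drive_tool:
  increments:
    - {"dx":0.3,"dy":-1,"dz":0,"spin":0,"grip":-1}
    - {"dx":0.3,"dy":-1,"dz":0,"spin":0,"grip":-1}

```text
time: 2.0
ee_pos: [0.348, -0.4111, 0.315]
ee_rot: [-0.001, 1.0, -0.0, -0.0]
contact_force: [0.5, 0.6, 0.6]
grip_width: 0.0914
finger_force: 0.0
```

drive_tool:
  increments:
    - {"dx":0.3,"dy":-1,"dz":0,"spin":0,"grip":-1}
    - {"dx":0.3,"dy":-1,"dz":0,"spin":0,"grip":-1}

```text
time: 2.25
ee_pos: [0.3782, -0.3108, 0.3154]
ee_rot: [-0.0, 1.0, 0.0, -0.0]
contact_force: [-0.3, -1.1, 0.6]
grip_width: 0.0914
finger_force: 0.0
```

drive_tool:
  increments:
    - {"dx":0.3,"dy":-1,"dz":0,"spin":0,"grip":-1}
    - {"dx":0.3,"dy":-1,"dz":0,"spin":0,"grip":-1}

```text
time: 2.5
ee_pos: [0.4083, -0.2107, 0.3155]
ee_rot: [-0.0, 1.0, 0.0, -0.0]
contact_force: [0.0, -0.4, 0.5]
grip_width: 0.091
finger_force: 0.0
```

drive_tool:
  increments:
    - {"dx":0.3,"dy":-1,"dz":0,"spin":0,"grip":-1}
    - {"dx":0.3,"dy":-1,"dz":0,"spin":0,"grip":-1}

```text
time: 2.75
ee_pos: [0.4385, -0.1107, 0.3156]
ee_rot: [-0.0, 1.0, 0.0, -0.0]
contact_force: [0.6, -0.3, 0.1]
grip_width: 0.0911
finger_force: 0.0
```

drive_tool:
  increments:
    - {"dx":0.3,"dy":-1,"dz":0,"spin":0,"grip":-1}
    - {"dx":0.3,"dy":-1.0,"dz":0,"spin":0,"grip":-1}
    - {"dx":0.3,"dy":-1.0,"dz":0,"spin":0,"grip":-1}
    - {"dx":0.3,"dy":-1.0,"dz":0,"spin":0,"grip":-1}
    - {"dx":0.3,"dy":-1.0,"dz":0,"spin":0,"grip":-1}
    - {"dx":0.3,"dy":-1.0,"dz":0,"spin":0,"grip":-1}

```text
time: 3.5
ee_pos: [0.468, -0.0132, 0.3159]
ee_rot: [0.0, 1.0, -0.001, 0.0]
contact_force: [0.2, 0.2, -0.7]
grip_width: 0.0911
finger_force: 0.0
```

```bash
python3 - <<'E'
from h import *
print(arm.get_obs()["ee_pos"],arm.get_obs()["time"])
im=arm.get_image("wrist");cv2.imwrite("pics/w1.png",im)
for n,z in(("bottle",.007),("jar",.007),("canister",.007),("weight",.007),("caddy",0)):
    print(n,[(np.round(a["xy"],1).tolist(),round(a["conf"],2),ray("wrist",a["xy"],z)[:2].round(4).tolist()) for a in arm.spot_point("wrist",n)[:2]])
for X in((.5165,.0776,.138),(.4625,.002,.127),(.533,.0133,.049),(.5468,-.054,.107)): print(proj("wrist",X))
E
```

```text
[ 0.46799154 -0.01321232  0.31592831] 3.5
bottle [([196.1, 135.9], 0.82, [0.517, 0.0833])]
jar [([281.2, 113.1], 0.56, [0.5524, -0.0549])]
canister [([244.6, 166.9], 0.77, [0.4657, 0.0049])]
weight [([242.2, 130.7], 0.82, [0.5251, 0.0082])]
caddy [([240.1, 138.4], 0.6, [0.5124, 0.0123])]
[178.22948005 142.14575476]
[243.57114532 184.74561815]
[237.41969361 126.1748094 ]
[287.97674685 115.56384327]
```

View pics/w1.png

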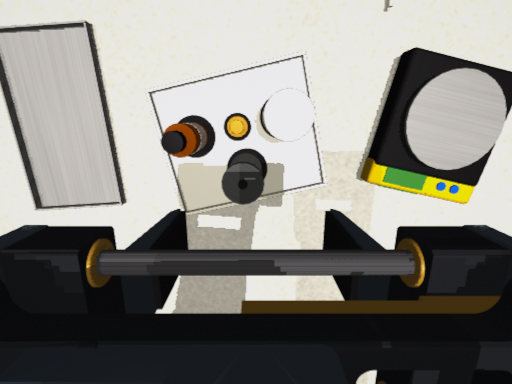

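The wrist view agrees with the top-view positions: cap at (176,142), canister knob at (243,183), weight at (237,126), jar lid at (288,115). I grasp the bottle first.

drive_tool:
  increments:
    - {"dx":0.25,"dy":-0.5,"dz":0,"spin":0,"grip":-1}
    - {"dx":0.49,"dy":-0.94,"dz":0,"spin":0,"grip":-1}
    - {"dx":0.49,"dy":-0.94,"dz":0.5,"spin":0,"grip":-1}
    - {"dx":0.49,"dy":-0.94,"dz":1,"spin":0,"grip":-1}

```text
time: 4.3
ee_pos: [0.5175, 0.0823, 0.215]
ee_rot: [-0.0, 1.0, 0.0, 0.001]
contact_force: [1.0, -0.7, -0.9]
grip_width: 0.0912
finger_force: 0.0
```

drive_tool:
  increments:
    - {"dx":0,"dy":0,"dz":0.4,"spin":0,"grip":-1}
    - {"dx":0,"dy":0,"dz":0.7,"spin":0,"grip":-1}
    - {"dx":0,"dy":0,"dz":1,"spin":0,"grip":-1}

```text
time: 4.68
ee_pos: [0.5171, 0.0816, 0.1149]
ee_rot: [0.0, 1.0, -0.0, -0.0]
contact_force: [0.6, -0.3, -0.3]
grip_width: 0.0912
finger_force: 0.0
```

drive_tool:
  increments:
    - {"dx":0,"dy":0,"dz":0.15,"spin":0,"grip":-1}
    - {"dx":0,"dy":0,"dz":0.22,"spin":0,"grip":-1}
    - {"dx":0,"dy":0,"dz":0.22,"spin":0,"grip":-1}

```text
time: 5.05
ee_pos: [0.5174, 0.0816, 0.0942]
ee_rot: [-0.0, 1.0, -0.0, 0.0]
contact_force: [0.1, 0.0, 0.5]
grip_width: 0.091
finger_force: 0.0
```

drive_tool:
  increments:
    - {"grip":1}
    - {"grip":1}
    - {"grip":1}
    - {"grip":1}
    - {"grip":1}
    - {"grip":1}
    - {"grip":1}
    - {"grip":1}

```text
schema error: expected keys dx, dy, dz, spin, grip
```

drive_tool:
  increments:
    - {"dx":0,"dy":0,"dz":0,"spin":0,"grip":1}
    - {"dx":0,"dy":0,"dz":0,"spin":0,"grip":1}
    - {"dx":0,"dy":0,"dz":0,"spin":0,"grip":1}
    - {"dx":0,"dy":0,"dz":0,"spin":0,"grip":1}
    - {"dx":0,"dy":0,"dz":0,"spin":0,"grip":1}
    - {"dx":0,"dy":0,"dz":0,"spin":0,"grip":1}

```text
time: 5.8
ee_pos: [0.5171, 0.0816, 0.0939]
ee_rot: [0.0, 1.0, -0.0, -0.0]
contact_force: [0.3, -0.5, 0.7]
grip_width: 0.0435
finger_force: 29.8
```

drive_tool:
  increments:
    - {"dx":0,"dy":0,"dz":-0.3,"spin":0,"grip":1}
    - {"dx":0,"dy":0,"dz":-0.8,"spin":0,"grip":1}
    - {"dx":0,"dy":-0.25,"dz":-0.8,"spin":0,"grip":1}
    - {"dx":0.2,"dy":-0.6,"dz":-0.8,"spin":0,"grip":1}
    - {"dx":0.4,"dy":-1,"dz":-0.8,"spin":0,"grip":1}

```text
time: 6.42
ee_pos: [0.5574, 0.1824, 0.174]
ee_rot: [0.0, 1.0, -0.0, 0.0]
contact_force: [-0.1, 0.1, -1.4]
grip_width: 0.0439
finger_force: 29.8
```

drive_tool:
  increments:
    - {"dx":0.3,"dy":-0.4,"dz":0,"spin":0,"grip":1}
    - {"dx":0.5,"dy":-0.8,"dz":0,"spin":0,"grip":1}
    - {"dx":0.65,"dy":-1,"dz":0,"spin":0,"grip":1}

```text
time: 6.8
ee_pos: [0.6225, 0.2834, 0.1734]
ee_rot: [0.0, 1.0, 0.0, -0.0]
contact_force: [0.3, -0.4, -2.3]
grip_width: 0.0437
finger_force: 29.8
```

drive_tool:
  increments:
    - {"dx":0,"dy":-0.18,"dz":0,"spin":0,"grip":1}
    - {"dx":0,"dy":-0.18,"dz":0.3,"spin":0,"grip":1}
    - {"dx":0,"dy":-0.18,"dz":0.6,"spin":0,"grip":1}
    - {"dx":0,"dy":-0.18,"dz":0.75,"spin":0,"grip":1}
    - {"dx":0,"dy":-0.18,"dz":0.83,"spin":0,"grip":1}
    - {"dx":0,"dy":-0.18,"dz":0.83,"spin":0,"grip":1}
    - {"dx":0,"dy":-0.18,"dz":0.83,"spin":0,"grip":1}

```text
time: 7.68
ee_pos: [0.6225, 0.2997, 0.0917]
ee_rot: [-0.0, 1.0, -0.0, 0.0]
contact_force: [-0.2, 0.6, -2.0]
grip_width: 0.0432
finger_force: 29.9
```

drive_tool:
  increments:
    - {"dx":0,"dy":0,"dz":0.012,"spin":0,"grip":1}
    - {"dx":0,"dy":0,"dz":0.012,"spin":0,"grip":1}
    - {"dx":0,"dy":0,"dz":0.012,"spin":0,"grip":-1}
    - {"dx":0,"dy":0,"dz":0.012,"spin":0,"grip":-1}
    - {"dx":0,"dy":0,"dz":0.012,"spin":0,"grip":-1}
    - {"dx":0,"dy":0,"dz":0.012,"spin":0,"grip":-1}
    - {"dx":0,"dy":0,"dz":0.012,"spin":0,"grip":-1}
    - {"dx":0,"dy":0,"dz":0.012,"spin":0,"grip":-1}

```text
time: 8.68
ee_pos: [0.6222, 0.2996, 0.0897]
ee_rot: [-0.0, 1.0, -0.0, 0.0]
contact_force: [0.2, -0.5, 0.9]
grip_width: 0.0908
finger_force: 0.0
```

drive_tool:
  increments:
    - {"dx":0,"dy":0,"dz":-0.3,"spin":0,"grip":-1}
    - {"dx":0,"dy":0,"dz":-0.7,"spin":0,"grip":-1}
    - {"dx":0,"dy":0,"dz":-1,"spin":0,"grip":-1}
    - {"dx":0,"dy":0,"dz":-1,"spin":0,"grip":-1}

```text
time: 9.18
ee_pos: [0.6234, 0.3001, 0.1924]
ee_rot: [-0.001, 1.0, -0.0, 0.002]
contact_force: [-0.0, 0.2, -0.7]
grip_width: 0.0909
finger_force: 0.0
```

```bash
python3 - <<'E'
from h import *
a=arm.get_image("wrist");b=arm.get_image("scene")[80:220,180:440]
cv2.imwrite("pics/w2.png",np.vstack([cv2.resize(a,(400,300)),cv2.resize(b,(400,216))]))
E
```

```text
(no output)
```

View pics/w2.png

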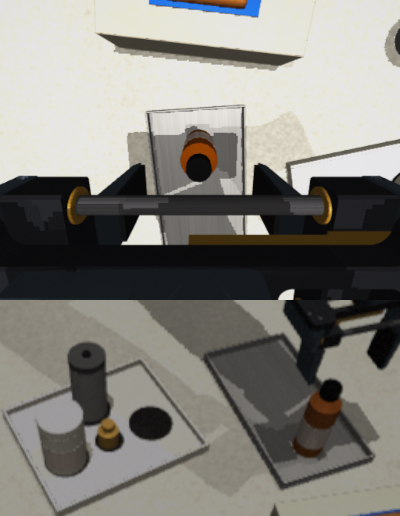

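The bottle stands upright in the tray, clear of the rim, and the caddy is otherwise undisturbed. Next is the canister.

drive_tool:
  increments:
    - {"dx":-0.3,"dy":0.5,"dz":0,"spin":0,"grip":-1}
    - {"dx":-0.6,"dy":1,"dz":0,"spin":0,"grip":-1}

```text
time: 9.52
ee_pos: [0.5605, 0.1985, 0.188]
ee_rot: [0.0, 1.0, 0.0, -0.001]
contact_force: [0.5, -1.2, 1.0]
grip_width: 0.0915
finger_force: 0.0
```

drive_tool:
  increments:
    - {"dx":-0.3,"dy":0.5,"dz":0,"spin":0,"grip":-1}
    - {"dx":-0.6,"dy":1,"dz":0,"spin":0,"grip":-1}

```text
time: 9.78
ee_pos: [0.5002, 0.0982, 0.1884]
ee_rot: [0.0, 1.0, 0.0, -0.001]
contact_force: [0.8, -0.5, 0.5]
grip_width: 0.0916
finger_force: 0.0
```

drive_tool:
  increments:
    - {"dx":-0.2,"dy":0.5,"dz":0,"spin":0,"grip":-1}
    - {"dx":-0.39,"dy":0.985,"dz":0,"spin":0,"grip":-1}
    - {"dx":-0.39,"dy":0.985,"dz":0,"spin":0,"grip":-1}
    - {"dx":-0.39,"dy":0.985,"dz":0,"spin":0,"grip":-1}

```text
time: 10.28
ee_pos: [0.463, 0.0013, 0.1892]
ee_rot: [-0.0, 1.0, -0.0, -0.0]
contact_force: [0.1, 0.5, -0.6]
grip_width: 0.0913
finger_force: 0.0
```

drive_tool:
  increments:
    - {"dx":0,"dy":0,"dz":0.3,"spin":0,"grip":-1}
    - {"dx":0,"dy":0,"dz":0.6,"spin":0,"grip":-1}
    - {"dx":0,"dy":0,"dz":0.85,"spin":0,"grip":-1}
    - {"dx":0,"dy":0,"dz":0.96,"spin":0,"grip":-1}
    - {"dx":0,"dy":0,"dz":0.96,"spin":0,"grip":-1}
    - {"dx":0,"dy":0,"dz":0.96,"spin":0,"grip":1}
    - {"dx":0,"dy":0,"dz":0.96,"spin":0,"grip":1}
    - {"dx":0,"dy":0,"dz":0.96,"spin":0,"grip":1}
    - {"dx":0,"dy":0,"dz":0.96,"spin":0,"grip":1}
    - {"dx":0,"dy":0,"dz":0.96,"spin":0,"grip":1}
    - {"dx":0,"dy":0,"dz":0.96,"spin":0,"grip":1}

```text
time: 11.65
ee_pos: [0.4633, 0.0011, 0.0939]
ee_rot: [-0.0, 1.0, -0.0, 0.0]
contact_force: [-0.1, 1.7, 3.8]
grip_width: 0.0541
finger_force: 30.0
```

drive_tool:
  increments:
    - {"dx":0,"dy":0,"dz":-0.3,"spin":0,"grip":1}
    - {"dx":0,"dy":0,"dz":-0.8,"spin":0,"grip":1}
    - {"dx":0,"dy":-0.25,"dz":-0.8,"spin":0,"grip":1}
    - {"dx":0.1,"dy":-0.6,"dz":-0.8,"spin":0,"grip":1}
    - {"dx":0.2,"dy":-1,"dz":-0.8,"spin":0,"grip":1}

```text
time: 12.28
ee_pos: [0.4829, 0.1019, 0.1736]
ee_rot: [0.0, 1.0, -0.0, -0.0]
contact_force: [0.3, -0.5, -3.4]
grip_width: 0.0544
finger_force: 29.9
```

drive_tool:
  increments:
    - {"dx":0.15,"dy":-0.4,"dz":0,"spin":0,"grip":1}
    - {"dx":0.25,"dy":-0.8,"dz":0,"spin":0,"grip":1}
    - {"dx":0.34,"dy":-1,"dz":0,"spin":0,"grip":1}

```text
time: 12.65
ee_pos: [0.517, 0.2025, 0.1732]
ee_rot: [0.0, 1.0, 0.001, -0.0]
contact_force: [-0.2, 0.5, -3.7]
grip_width: 0.0544
finger_force: 30.0
```

drive_tool:
  increments:
    - {"dx":0.1,"dy":-0.4,"dz":0,"spin":0,"grip":1}
    - {"dx":0.2,"dy":-0.8,"dz":0,"spin":0,"grip":1}
    - {"dx":0.2,"dy":-0.93,"dz":0,"spin":0,"grip":1}
    - {"dx":0.2,"dy":-0.93,"dz":0.3,"spin":0,"grip":1}
    - {"dx":0.2,"dy":-0.93,"dz":0.6,"spin":0,"grip":1}
    - {"dx":0.2,"dy":-0.93,"dz":0.75,"spin":0,"grip":1}
    - {"dx":0.2,"dy":-0.93,"dz":0.83,"spin":0,"grip":1}
    - {"dx":0.2,"dy":-0.93,"dz":0.842,"spin":0,"grip":1}
    - {"dx":0.2,"dy":-0.93,"dz":0.842,"spin":0,"grip":1}

```text
time: 13.78
ee_pos: [0.5378, 0.2942, 0.0905]
ee_rot: [-0.0, 1.0, -0.0, 0.001]
contact_force: [-0.2, 0.7, 1.8]
grip_width: 0.0541
finger_force: 30.0
```

drive_tool:
  increments:
    - {"dx":0,"dy":0,"dz":0,"spin":0,"grip":-1}
    - {"dx":0,"dy":0,"dz":0,"spin":0,"grip":-1}
    - {"dx":0,"dy":0,"dz":0,"spin":0,"grip":-1}
    - {"dx":0,"dy":0,"dz":0,"spin":0,"grip":-1}
    - {"dx":0,"dy":0,"dz":0,"spin":0,"grip":-1}
    - {"dx":0,"dy":0,"dz":0,"spin":0,"grip":-1}
    - {"dx":0,"dy":0,"dz":-0.3,"spin":0,"grip":-1}
    - {"dx":0,"dy":0,"dz":-0.7,"spin":0,"grip":-1}
    - {"dx":0,"dy":0,"dz":-1,"spin":0,"grip":-1}
    - {"dx":0,"dy":0,"dz":-1,"spin":0,"grip":-1}

```text
time: 15.02
ee_pos: [0.5383, 0.2947, 0.1919]
ee_rot: [-0.001, 1.0, -0.0, 0.002]
contact_force: [0.4, -0.4, -0.3]
grip_width: 0.091
finger_force: 0.0
```

drive_tool:
  increments:
    - {"dx":0,"dy":0.5,"dz":0,"spin":0,"grip":-1}
    - {"dx":0,"dy":1,"dz":0,"spin":0,"grip":-1}

```text
time: 15.28
ee_pos: [0.5364, 0.1931, 0.1885]
ee_rot: [0.0, 1.0, 0.001, -0.001]
contact_force: [0.5, -0.7, -0.5]
grip_width: 0.0916
finger_force: 0.0
```

drive_tool:
  increments:
    - {"dx":0,"dy":0.5,"dz":0,"spin":0,"grip":-1}
    - {"dx":0.1,"dy":1,"dz":0,"spin":0,"grip":-1}

```text
time: 15.52
ee_pos: [0.5461, 0.0926, 0.1885]
ee_rot: [0.0, 1.0, 0.0, -0.001]
contact_force: [0.2, -0.3, 0.1]
grip_width: 0.0912
finger_force: 0.0
```

drive_tool:
  increments:
    - {"dx":0,"dy":0.5,"dz":0,"spin":0,"grip":-1}
    - {"dx":0,"dy":1,"dz":0,"spin":0,"grip":-1}

```text
time: 15.78
ee_pos: [0.5464, -0.0075, 0.1885]
ee_rot: [-0.0, 1.0, -0.0, -0.001]
contact_force: [1.1, 1.5, 0.3]
grip_width: 0.0911
finger_force: 0.0
```

drive_tool:
  increments:
    - {"dx":0,"dy":0.49,"dz":0,"spin":0,"grip":-1}
    - {"dx":0,"dy":0.49,"dz":0.06,"spin":0,"grip":-1}
    - {"dx":0,"dy":0.49,"dz":0.06,"spin":0,"grip":-1}

```text
time: 16.15
ee_pos: [0.5463, -0.0546, 0.1823]
ee_rot: [-0.0, 1.0, -0.0, -0.001]
contact_force: [-0.6, -0.3, 1.5]
grip_width: 0.0915
finger_force: 0.0
```

```bash
python3 - <<'E'
from h import *
print(arm.get_obs()["ee_pos"])
cv2.imwrite("pics/w3.png",arm.get_image("wrist"))
for X in ((.5468,-.054,.107),(.5468,-.0865,.107),(.5468,-.0215,.107)): print(proj("wrist",X))
E
```

```text
[ 0.54634825 -0.05459514  0.1823281 ]
[254.8950641  207.60668202]
[292.71667844 207.55600338]
[217.08295778 207.65734792]
```

View pics/w3.png

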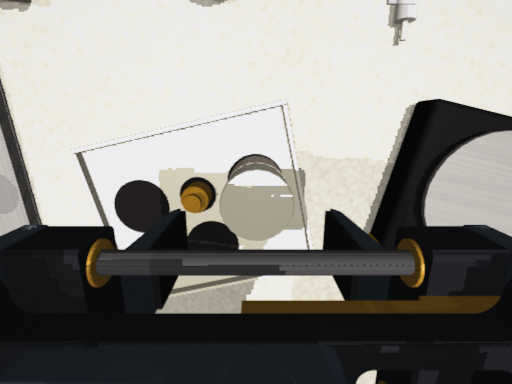

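The jar lid spans columns 219 to 294 and is centred between the fingers, so I go down and grasp.

drive_tool:
  increments:
    - {"dx":0,"dy":0,"dz":0.3,"spin":0,"grip":-1}
    - {"dx":0,"dy":0,"dz":0.6,"spin":0,"grip":-1}
    - {"dx":0,"dy":0,"dz":0.85,"spin":0,"grip":-1}
    - {"dx":0,"dy":0,"dz":1,"spin":0,"grip":-1}
    - {"dx":0,"dy":0,"dz":1,"spin":0,"grip":-1}
    - {"dx":0,"dy":0,"dz":1,"spin":0,"grip":1}
    - {"dx":0,"dy":0,"dz":1,"spin":0,"grip":1}
    - {"dx":0,"dy":0,"dz":1,"spin":0,"grip":1}
    - {"dx":0,"dy":0,"dz":1,"spin":0,"grip":1}
    - {"dx":0,"dy":0,"dz":1,"spin":0,"grip":1}

```text
time: 17.45
ee_pos: [0.5476, -0.0551, 0.0841]
ee_rot: [0.0, 1.0, -0.0, 0.001]
contact_force: [-0.1, -1.3, 6.6]
grip_width: 0.0642
finger_force: 30.0
```

drive_tool:
  increments:
    - {"dx":0,"dy":0,"dz":-0.3,"spin":0,"grip":1}
    - {"dx":0,"dy":0,"dz":-0.8,"spin":0,"grip":1}
    - {"dx":-0.15,"dy":-0.25,"dz":-0.8,"spin":0,"grip":1}
    - {"dx":-0.3,"dy":-0.6,"dz":-0.8,"spin":0,"grip":1}
    - {"dx":-0.5,"dy":-1,"dz":-0.8,"spin":0,"grip":1}

```text
time: 18.08
ee_pos: [0.4964, 0.0458, 0.1635]
ee_rot: [-0.0, 1.0, -0.001, -0.0]
contact_force: [1.0, 0.1, -3.1]
grip_width: 0.0642
finger_force: 30.0
```

drive_tool:
  increments:
    - {"dx":-0.2,"dy":-0.4,"dz":0,"spin":0,"grip":1}
    - {"dx":-0.4,"dy":-0.8,"dz":0,"spin":0,"grip":1}
    - {"dx":-0.5,"dy":-1,"dz":0,"spin":0,"grip":1}

```text
time: 18.45
ee_pos: [0.4457, 0.1465, 0.1634]
ee_rot: [0.0, 1.0, 0.0, -0.0]
contact_force: [0.6, 0.4, -3.3]
grip_width: 0.0645
finger_force: 30.0
```

drive_tool:
  increments:
    - {"dx":0,"dy":-0.5,"dz":0,"spin":0,"grip":1}
    - {"dx":0,"dy":-1,"dz":0,"spin":0,"grip":1}

```text
time: 18.7
ee_pos: [0.4467, 0.2464, 0.1635]
ee_rot: [0.0, 1.0, -0.0, -0.0]
contact_force: [0.8, 0.5, -1.8]
grip_width: 0.0645
finger_force: 30.0
```

drive_tool:
  increments:
    - {"dx":0,"dy":-0.3,"dz":0,"spin":0,"grip":1}
    - {"dx":0,"dy":-0.43,"dz":0,"spin":0,"grip":1}
    - {"dx":0,"dy":-0.43,"dz":0.3,"spin":0,"grip":1}
    - {"dx":0,"dy":-0.43,"dz":0.6,"spin":0,"grip":1}
    - {"dx":0,"dy":-0.43,"dz":0.75,"spin":0,"grip":1}
    - {"dx":0,"dy":-0.43,"dz":0.83,"spin":0,"grip":1}
    - {"dx":0,"dy":-0.43,"dz":0.84,"spin":0,"grip":1}
    - {"dx":0,"dy":-0.43,"dz":0.84,"spin":0,"grip":1}

```text
time: 19.7
ee_pos: [0.4477, 0.2881, 0.0802]
ee_rot: [-0.0, 1.0, -0.0, 0.0]
contact_force: [-0.7, 0.4, -2.5]
grip_width: 0.0642
finger_force: 30.0
```

drive_tool:
  increments:
    - {"dx":0,"dy":0,"dz":0,"spin":0,"grip":-1}
    - {"dx":0,"dy":0,"dz":0,"spin":0,"grip":-1}
    - {"dx":0,"dy":0,"dz":0,"spin":0,"grip":-1}
    - {"dx":0,"dy":0,"dz":0,"spin":0,"grip":-1}
    - {"dx":0,"dy":0,"dz":0,"spin":0,"grip":-1}
    - {"dx":0,"dy":0,"dz":0,"spin":0,"grip":-1}
    - {"dx":0,"dy":0,"dz":-0.3,"spin":0,"grip":-1}
    - {"dx":0,"dy":0,"dz":-0.7,"spin":0,"grip":-1}
    - {"dx":0,"dy":0,"dz":-1,"spin":0,"grip":-1}
    - {"dx":0,"dy":0,"dz":-1,"spin":0,"grip":-1}

```text
time: 20.95
ee_pos: [0.4482, 0.2888, 0.1817]
ee_rot: [-0.001, 1.0, -0.0, 0.002]
contact_force: [-0.2, -0.4, -0.7]
grip_width: 0.0915
finger_force: 0.0
```

```bash
python3 - <<'E'
from h import *
b=arm.get_image("scene")[80:230,50:440]
cv2.imwrite("pics/s3.png",cv2.resize(b,None,fx=2,fy=2))
E
```

```text
(no output)
```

View pics/s3.png

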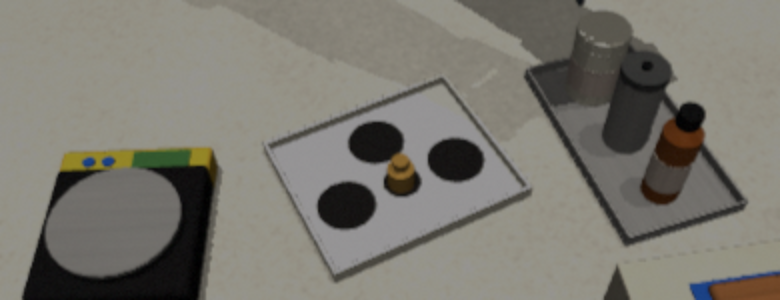

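All three stand upright in the tray, with the weight alone in the caddy. Next is the weight.

drive_tool:
  increments:
    - {"dx":0.3,"dy":0.5,"dz":0,"spin":0,"grip":-1}
    - {"dx":0.5,"dy":1,"dz":0,"spin":0,"grip":-1}

```text
time: 21.25
ee_pos: [0.4973, 0.187, 0.1784]
ee_rot: [0.0, 1.0, 0.001, -0.001]
contact_force: [1.6, -1.4, 0.1]
grip_width: 0.0909
finger_force: 0.0
```

drive_tool:
  increments:
    - {"dx":0.2,"dy":0.5,"dz":0,"spin":0,"grip":-1}
    - {"dx":0.36,"dy":1,"dz":0,"spin":0,"grip":-1}

```text
time: 21.5
ee_pos: [0.533, 0.0863, 0.1783]
ee_rot: [0.0, 1.0, -0.0, -0.001]
contact_force: [0.2, -0.5, -1.1]
grip_width: 0.0916
finger_force: 0.0
```

drive_tool:
  increments:
    - {"dx":0,"dy":0.4,"dz":0,"spin":0,"grip":-1}
    - {"dx":0,"dy":0.745,"dz":0.2,"spin":0,"grip":-1}
    - {"dx":0,"dy":0.745,"dz":0.44,"spin":0,"grip":-1}
    - {"dx":0,"dy":0.745,"dz":0.44,"spin":0,"grip":-1}

```text
time: 22.0
ee_pos: [0.5313, 0.0133, 0.1331]
ee_rot: [-0.0, 1.0, -0.0, -0.002]
contact_force: [-0.2, 0.5, -0.1]
grip_width: 0.0911
finger_force: 0.0
```

```bash
python3 - <<'E'
from h import *
print(arm.get_obs()["ee_pos"])
im=arm.get_image("wrist")
print(proj("wrist",(.533,.0135,.048)),proj("wrist",(.533,.0135,.034)))
for z in(.007,): print([(a["xy"],a["conf"],ray("wrist",a["xy"],z)) for a in arm.spot_point("wrist","weight")[:2]])
hsv=cv2.cvtColor(im,cv2.COLOR_BGR2HSV);m=cv2.inRange(hsv,(12,150,60),(30,255,255));m[230:]=0
n,l,s,c=cv2.connectedComponentsWithStats(m)
print([(s[i].tolist(),c[i].round(1).tolist()) for i in range(1,n) if s[i,4]>100])
E
```

```text
[0.53132775 0.01332851 0.13314707]
[255.21210243 203.19020832] [255.20511069 198.86513713]
[([256.1, 191.3], 0.8, array([0.53403886, 0.01274857, 0.007     ]))]
[([238, 177, 33, 37, 944], [253.9, 195.8])]
```

drive_tool:
  increments:
    - {"dx":0,"dy":0,"dz":0.3,"spin":0,"grip":-1}
    - {"dx":0,"dy":0,"dz":0.6,"spin":0,"grip":-1}
    - {"dx":0,"dy":0,"dz":0.8,"spin":0,"grip":-1}
    - {"dx":0,"dy":0,"dz":0.93,"spin":0,"grip":-1}
    - {"dx":0,"dy":0,"dz":0.995,"spin":0,"grip":-1}
    - {"dx":0,"dy":0,"dz":0.995,"spin":0,"grip":-1}
    - {"dx":0,"dy":0,"dz":0.995,"spin":0,"grip":1}
    - {"dx":0,"dy":0,"dz":0.995,"spin":0,"grip":1}
    - {"dx":0,"dy":0,"dz":0.995,"spin":0,"grip":1}
    - {"dx":0,"dy":0,"dz":0.995,"spin":0,"grip":1}
    - {"dx":0,"dy":0,"dz":0.995,"spin":0,"grip":1}
    - {"dx":0,"dy":0,"dz":0.995,"spin":0,"grip":1}
    - {"dx":0,"dy":0,"dz":0.995,"spin":0,"grip":1}

```text
time: 23.72
ee_pos: [0.5331, 0.0136, 0.036]
ee_rot: [-0.0, 1.0, -0.0, -0.0]
contact_force: [-0.5, -0.5, 0.1]
grip_width: 0.0306
finger_force: 30.0
```

drive_tool:
  increments:
    - {"dx":0,"dy":0,"dz":-0.2,"spin":0,"grip":1}
    - {"dx":0,"dy":0,"dz":-0.6,"spin":0,"grip":1}
    - {"dx":0,"dy":0,"dz":-1,"spin":0,"grip":1}
    - {"dx":0,"dy":0.3,"dz":-1,"spin":0,"grip":1}
    - {"dx":0,"dy":0.7,"dz":-1,"spin":0,"grip":1}
    - {"dx":0,"dy":1,"dz":-1,"spin":0,"grip":1}

```text
time: 24.48
ee_pos: [0.5328, -0.0876, 0.136]
ee_rot: [0.0, 1.0, -0.0, -0.0]
contact_force: [0.9, 0.9, -2.1]
grip_width: 0.0308
finger_force: 30.0
```

drive_tool:
  increments:
    - {"dx":0,"dy":0.4,"dz":0,"spin":0,"grip":1}
    - {"dx":0,"dy":0.8,"dz":-0.4,"spin":0,"grip":1}
    - {"dx":0,"dy":1,"dz":-0.8,"spin":0,"grip":1}
    - {"dx":0,"dy":1,"dz":-0.8,"spin":0,"grip":1}
    - {"dx":0,"dy":1,"dz":-0.8,"spin":0,"grip":1}

```text
time: 25.1
ee_pos: [0.5324, -0.1859, 0.2152]
ee_rot: [-0.0, 1.0, -0.0, -0.001]
contact_force: [-0.2, 0.6, -2.1]
grip_width: 0.031
finger_force: 30.0
```

```bash
python3 - <<'E'
from h import *
o=arm.get_obs();print(o["ee_pos"],o["grip_width"])
cv2.imwrite("pics/w4.png",arm.get_image("wrist"))
print([(a["xy"],a["conf"],ray("wrist",a["xy"],0)) for a in arm.spot_point("wrist","scale")[:1]])
t=np.linspace(0,2*np.pi,8,endpoint=False)
for a in t: print(proj("wrist",(.54+.07*np.cos(a),-.2984+.07*np.sin(a),.062)).round())
E
```

```text
[ 0.53242635 -0.1859457   0.21517035] 0.03097211179830841
[([338.8, 168.7], 0.71, array([ 0.54220653, -0.29744353,  0.        ]))]
[362. 115.]
[314. 135.]
[293. 180.]
[309. 222.]
[350. 238.]
[394. 221.]
[418. 180.]
[406. 135.]
```

View pics/w4.png

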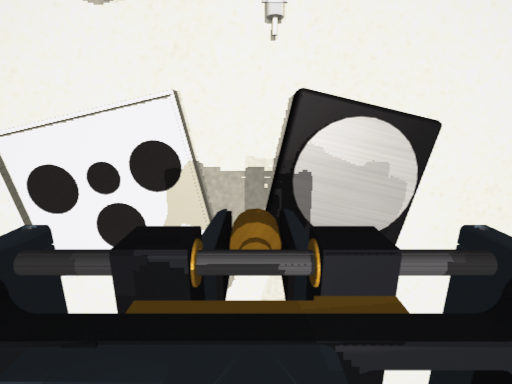

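The pan's edges at columns 293 and 418 and row 116 match the prediction, and the weight is held centred. I set it down now.

drive_tool:
  increments:
    - {"dx":0,"dy":0.4,"dz":0,"spin":0,"grip":1}
    - {"dx":0.07,"dy":0.8,"dz":0,"spin":0,"grip":1}
    - {"dx":0.07,"dy":1,"dz":0,"spin":0,"grip":1}

```text
time: 25.58
ee_pos: [0.5399, -0.2871, 0.2149]
ee_rot: [-0.0, 1.0, -0.0, -0.001]
contact_force: [-0.1, 0.1, -2.5]
grip_width: 0.0309
finger_force: 30.0
```

drive_tool:
  increments:
    - {"dx":0,"dy":0.12,"dz":0.3,"spin":0,"grip":1}
    - {"dx":0,"dy":0.12,"dz":0.6,"spin":0,"grip":1}
    - {"dx":0,"dy":0.12,"dz":0.9,"spin":0,"grip":1}
    - {"dx":0,"dy":0.12,"dz":1,"spin":0,"grip":1}

```text
time: 26.08
ee_pos: [0.5388, -0.2971, 0.1137]
ee_rot: [-0.001, 1.0, 0.0, -0.002]
contact_force: [-0.0, 0.1, -3.0]
grip_width: 0.0306
finger_force: 30.0
```

drive_tool:
  increments:
    - {"dx":0,"dy":0,"dz":0.1,"spin":0,"grip":1}
    - {"dx":0,"dy":0,"dz":0.18,"spin":0,"grip":1}
    - {"dx":0,"dy":0,"dz":0.24,"spin":0,"grip":1}
    - {"dx":0,"dy":0,"dz":0.24,"spin":0,"grip":1}
    - {"dx":0,"dy":0,"dz":0.24,"spin":0,"grip":1}

```text
time: 26.7
ee_pos: [0.5401, -0.2985, 0.0923]
ee_rot: [0.0, 1.0, -0.0, 0.0]
contact_force: [-0.1, -0.3, -1.6]
grip_width: 0.0307
finger_force: 30.0
```

Touching down gently, then releasing and rising.

drive_tool:
  increments:
    - {"dx":0,"dy":0,"dz":0.01,"spin":0,"grip":1}
    - {"dx":0,"dy":0,"dz":0.013,"spin":0,"grip":1}
    - {"dx":0,"dy":0,"dz":0.013,"spin":0,"grip":1}
    - {"dx":0,"dy":0,"dz":0.013,"spin":0,"grip":1}

```text
time: 27.2
ee_pos: [0.5403, -0.2986, 0.0919]
ee_rot: [0.0, 1.0, -0.0, 0.0]
contact_force: [-5.9, 3.7, 16.1]
grip_width: 0.0307
finger_force: 30.1
```

drive_tool:
  increments:
    - {"dx":0,"dy":0,"dz":0,"spin":0,"grip":-1}
    - {"dx":0,"dy":0,"dz":0,"spin":0,"grip":-1}
    - {"dx":0,"dy":0,"dz":0,"spin":0,"grip":-1}
    - {"dx":0,"dy":0,"dz":0,"spin":0,"grip":-1}
    - {"dx":0,"dy":0,"dz":0,"spin":0,"grip":-1}
    - {"dx":0,"dy":0,"dz":0,"spin":0,"grip":-1}
    - {"dx":0,"dy":0,"dz":0,"spin":0,"grip":-1}
    - {"dx":0,"dy":0,"dz":-0.3,"spin":0,"grip":-1}
    - {"dx":0,"dy":0,"dz":-0.7,"spin":0,"grip":-1}
    - {"dx":0,"dy":0,"dz":-1,"spin":0,"grip":-1}
    - {"dx":0,"dy":0,"dz":-1,"spin":0,"grip":-1}
    - {"dx":0,"dy":0,"dz":-1,"spin":0,"grip":-1}

```text
time: 28.7
ee_pos: [0.5397, -0.2982, 0.1901]
ee_rot: [-0.0, 1.0, -0.0, -0.0]
contact_force: [0.3, -0.1, -0.4]
grip_width: 0.0911
finger_force: 0.0
```

```bash
python3 - <<'E'
from h import *
o=arm.get_obs();print(o["ee_pos"],o["grip_width"])
im=arm.get_image("wrist");cv2.imwrite("pics/w5.png",im[60:300])
print([(a["xy"],a["conf"],ray("wrist",a["xy"],.062)) for a in arm.spot_point("wrist","weight")[:1]])
print(proj("wrist",(.54,-.2984,.104)))
t=np.linspace(0,2*np.pi,4,endpoint=False)
for a in t: print(proj("wrist",(.54+.07*np.cos(a),-.2984+.07*np.sin(a),.062)).round())
E
```

```text
[ 0.53967676 -0.29817959  0.190067  ] 0.09109670722117344
[([257.2, 195.3], 0.9, array([ 0.53649436, -0.30018871,  0.062     ]))]
[255.51017101 203.8839161 ]
[255. 123.]
[188. 192.]
[256. 253.]
[323. 192.]
```

View pics/w5.png

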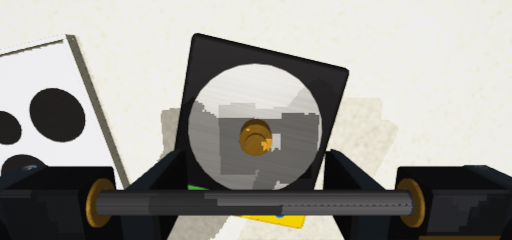

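The weight's knob is at (256,203), at the centre of the pan (columns 188 to 323). Next the jar goes back.

drive_tool:
  increments:
    - {"dx":-0.1,"dy":-0.5,"dz":0,"spin":0,"grip":-1}
    - {"dx":-0.2,"dy":-1,"dz":0,"spin":0,"grip":-1}

```text
time: 29.05
ee_pos: [0.5192, -0.1973, 0.1896]
ee_rot: [-0.0, 1.0, -0.001, -0.001]
contact_force: [0.4, 0.2, -0.0]
grip_width: 0.0912
finger_force: 0.0
```

drive_tool:
  increments:
    - {"dx":-0.1,"dy":-0.5,"dz":0,"spin":0,"grip":-1}
    - {"dx":-0.2,"dy":-1,"dz":0,"spin":0,"grip":-1}

```text
time: 29.3
ee_pos: [0.4991, -0.0969, 0.1899]
ee_rot: [-0.0, 1.0, -0.0, -0.001]
contact_force: [1.0, -0.3, -0.6]
grip_width: 0.0913
finger_force: 0.0
```

drive_tool:
  increments:
    - {"dx":-0.1,"dy":-0.5,"dz":0,"spin":0,"grip":-1}
    - {"dx":-0.2,"dy":-1,"dz":0,"spin":0,"grip":-1}

```text
time: 29.55
ee_pos: [0.4792, 0.0031, 0.19]
ee_rot: [-0.0, 1.0, -0.0, -0.001]
contact_force: [1.0, 0.6, -0.7]
grip_width: 0.0915
finger_force: 0.0
```

drive_tool:
  increments:
    - {"dx":-0.1,"dy":-0.5,"dz":0,"spin":0,"grip":-1}
    - {"dx":-0.2,"dy":-1,"dz":0,"spin":0,"grip":-1}

```text
time: 29.8
ee_pos: [0.4592, 0.1031, 0.1901]
ee_rot: [0.0, 1.0, -0.0, -0.001]
contact_force: [0.1, -0.3, 0.4]
grip_width: 0.0913
finger_force: 0.0
```

drive_tool:
  increments:
    - {"dx":-0.1,"dy":-0.5,"dz":0,"spin":0,"grip":-1}
    - {"dx":-0.13,"dy":-1,"dz":0,"spin":0,"grip":-1}

```text
time: 30.05
ee_pos: [0.446, 0.2031, 0.19]
ee_rot: [0.0, 1.0, -0.0, -0.001]
contact_force: [1.1, -0.8, 1.2]
grip_width: 0.0915
finger_force: 0.0
```

drive_tool:
  increments:
    - {"dx":0,"dy":-0.5,"dz":0,"spin":0,"grip":-1}
    - {"dx":0,"dy":-0.865,"dz":0,"spin":0,"grip":-1}
    - {"dx":0,"dy":-0.865,"dz":0.11,"spin":0,"grip":-1}
    - {"dx":0,"dy":-0.865,"dz":0.11,"spin":0,"grip":-1}
    - {"dx":0,"dy":-0.865,"dz":0.11,"spin":0,"grip":-1}

```text
time: 30.68
ee_pos: [0.447, 0.2871, 0.1794]
ee_rot: [0.0, 1.0, -0.001, -0.0]
contact_force: [-0.0, -0.2, 0.5]
grip_width: 0.0912
finger_force: 0.0
```

```bash
python3 - <<'E'
from h import *
o=arm.get_obs();print(o["ee_pos"],o["time"])
cv2.imwrite("pics/w6.png",arm.get_image("wrist")[60:300])
print(proj("wrist",(.447,.288,.103)),proj("wrist",(.447,.3205,.103)),proj("wrist",(.447,.2555,.103)))
E
```

```text
[0.44699077 0.28714882 0.17937401] 30.675
[254.17546909 207.80263258] [216.52880981 207.91204547] [291.83006768 207.69319662]
```

View pics/w6.png

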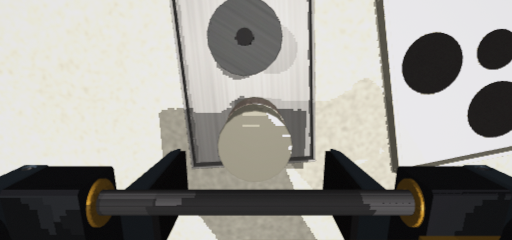

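drive_tool:
  increments:
    - {"dx":0,"dy":0,"dz":0.3,"spin":0,"grip":-1}
    - {"dx":0,"dy":0,"dz":0.6,"spin":0,"grip":-1}
    - {"dx":0,"dy":0,"dz":0.85,"spin":0,"grip":-1}
    - {"dx":0,"dy":0,"dz":1,"spin":0,"grip":-1}
    - {"dx":0,"dy":0,"dz":1,"spin":0,"grip":-1}
    - {"dx":0,"dy":0,"dz":1,"spin":0,"grip":1}
    - {"dx":0,"dy":0,"dz":1,"spin":0,"grip":1}
    - {"dx":0,"dy":0,"dz":1,"spin":0,"grip":1}
    - {"dx":0,"dy":0,"dz":1,"spin":0,"grip":1}
    - {"dx":0,"dy":0,"dz":1,"spin":0,"grip":1}

```text
time: 31.98
ee_pos: [0.4475, 0.2882, 0.0803]
ee_rot: [-0.0, 1.0, -0.0, 0.0]
contact_force: [0.3, -2.4, 7.4]
grip_width: 0.0645
finger_force: 30.0
```

drive_tool:
  increments:
    - {"dx":0,"dy":0,"dz":-0.3,"spin":0,"grip":1}
    - {"dx":0,"dy":0,"dz":-0.8,"spin":0,"grip":1}
    - {"dx":0,"dy":0.25,"dz":-0.8,"spin":0,"grip":1}
    - {"dx":0,"dy":0.6,"dz":-0.8,"spin":0,"grip":1}
    - {"dx":0,"dy":1,"dz":-0.8,"spin":0,"grip":1}

```text
time: 32.6
ee_pos: [0.4468, 0.1873, 0.1598]
ee_rot: [-0.0, 1.0, 0.0, 0.0]
contact_force: [0.2, -0.4, -2.9]
grip_width: 0.0646
finger_force: 30.0
```

drive_tool:
  increments:
    - {"dx":0.2,"dy":0.5,"dz":0,"spin":0,"grip":1}
    - {"dx":0.4,"dy":1,"dz":0,"spin":0,"grip":1}

```text
time: 32.85
ee_pos: [0.4872, 0.0867, 0.1599]
ee_rot: [-0.0, 1.0, 0.0, 0.0]
contact_force: [1.0, 0.3, -2.9]
grip_width: 0.0643
finger_force: 30.0
```

drive_tool:
  increments:
    - {"dx":0.3,"dy":0.5,"dz":0,"spin":0,"grip":1}
    - {"dx":0.6,"dy":1,"dz":0,"spin":0,"grip":1}

```text
time: 33.1
ee_pos: [0.5476, -0.0137, 0.1598]
ee_rot: [-0.0, 1.0, -0.0, 0.0]
contact_force: [1.1, 0.9, -1.9]
grip_width: 0.0649
finger_force: 30.0
```

drive_tool:
  increments:
    - {"dx":0,"dy":0.3,"dz":0,"spin":0,"grip":1}
    - {"dx":0,"dy":0.43,"dz":0,"spin":0,"grip":1}
    - {"dx":0,"dy":0.43,"dz":0.3,"spin":0,"grip":1}
    - {"dx":0,"dy":0.43,"dz":0.55,"spin":0,"grip":1}
    - {"dx":0,"dy":0.43,"dz":0.7,"spin":0,"grip":1}
    - {"dx":0,"dy":0.43,"dz":0.75,"spin":0,"grip":1}
    - {"dx":0,"dy":0.43,"dz":0.757,"spin":0,"grip":1}
    - {"dx":0,"dy":0.43,"dz":0.757,"spin":0,"grip":1}
    - {"dx":0,"dy":0.43,"dz":0.757,"spin":0,"grip":1}

```text
time: 34.22
ee_pos: [0.5474, -0.0549, 0.0846]
ee_rot: [0.0, 1.0, -0.0, 0.0]
contact_force: [0.1, -0.3, -1.8]
grip_width: 0.0644
finger_force: 30.0
```

drive_tool:
  increments:
    - {"dx":0,"dy":0,"dz":0.01,"spin":0,"grip":1}
    - {"dx":0,"dy":0,"dz":0.01,"spin":0,"grip":1}
    - {"dx":0,"dy":0,"dz":0.01,"spin":0,"grip":-1}
    - {"dx":0,"dy":0,"dz":0.01,"spin":0,"grip":-1}
    - {"dx":0,"dy":0,"dz":0.01,"spin":0,"grip":-1}
    - {"dx":0,"dy":0,"dz":0.01,"spin":0,"grip":-1}
    - {"dx":0,"dy":0,"dz":0.01,"spin":0,"grip":-1}
    - {"dx":0,"dy":0,"dz":0.01,"spin":0,"grip":-1}
    - {"dx":0,"dy":0,"dz":0.01,"spin":0,"grip":-1}

```text
time: 35.35
ee_pos: [0.5471, -0.0549, 0.083]
ee_rot: [-0.0, 1.0, -0.0, -0.0]
contact_force: [0.3, -1.5, 0.1]
grip_width: 0.0912
finger_force: 0.0
```

drive_tool:
  increments:
    - {"dx":0,"dy":0,"dz":-0.3,"spin":0,"grip":-1}
    - {"dx":0,"dy":0,"dz":-0.7,"spin":0,"grip":-1}
    - {"dx":0,"dy":0,"dz":-1,"spin":0,"grip":-1}
    - {"dx":0,"dy":0,"dz":-1,"spin":0,"grip":-1}

```text
time: 35.85
ee_pos: [0.5483, -0.0551, 0.1852]
ee_rot: [0.0, 1.0, -0.0, 0.002]
contact_force: [-0.4, 0.5, 0.1]
grip_width: 0.0909
finger_force: 0.0
```

drive_tool:
  increments:
    - {"dx":0,"dy":-0.5,"dz":0,"spin":0,"grip":-1}
    - {"dx":0,"dy":-1,"dz":0,"spin":0,"grip":-1}

```text
time: 36.1
ee_pos: [0.5466, 0.046, 0.1822]
ee_rot: [0.0, 1.0, -0.001, -0.0]
contact_force: [0.6, 0.0, -0.1]
grip_width: 0.0914
finger_force: 0.0
```

drive_tool:
  increments:
    - {"dx":0,"dy":-0.5,"dz":0,"spin":0,"grip":-1}
    - {"dx":-0.1,"dy":-1,"dz":0,"spin":0,"grip":-1}

```text
time: 36.35
ee_pos: [0.5367, 0.1466, 0.1821]
ee_rot: [0.0, 1.0, -0.0, -0.0]
contact_force: [0.8, -1.2, 0.1]
grip_width: 0.0913
finger_force: 0.0
```

drive_tool:
  increments:
    - {"dx":0,"dy":-0.5,"dz":0,"spin":0,"grip":-1}
    - {"dx":0,"dy":-1,"dz":0,"spin":0,"grip":-1}

```text
time: 36.6
ee_pos: [0.5364, 0.2466, 0.182]
ee_rot: [0.0, 1.0, -0.0, -0.001]
contact_force: [0.9, 0.1, -0.6]
grip_width: 0.0911
finger_force: 0.0
```

drive_tool:
  increments:
    - {"dx":0,"dy":-0.49,"dz":0,"spin":0,"grip":-1}
    - {"dx":0,"dy":-0.49,"dz":0,"spin":0,"grip":-1}
    - {"dx":0,"dy":-0.49,"dz":0,"spin":0,"grip":-1}

```text
time: 36.98
ee_pos: [0.5366, 0.2936, 0.182]
ee_rot: [0.0, 1.0, 0.0, -0.001]
contact_force: [-0.0, 0.4, 0.3]
grip_width: 0.091
finger_force: 0.0
```

```bash
python3 - <<'E'
from h import *
o=arm.get_obs();print(o["ee_pos"],o["time"])
b=cv2.resize(arm.get_image("scene")[80:230,50:440],None,fx=1.5,fy=1.5);w=cv2.resize(arm.get_image("wrist")[60:300],(585,274))
cv2.imwrite("pics/w7.png",np.vstack([b,w]))
print(proj("wrist",(.537,.2942,.123)))
E
```

```text
[0.5365532  0.2935588  0.18198332] 36.975
[253.50885847 214.01437314]
```

View pics/w7.png

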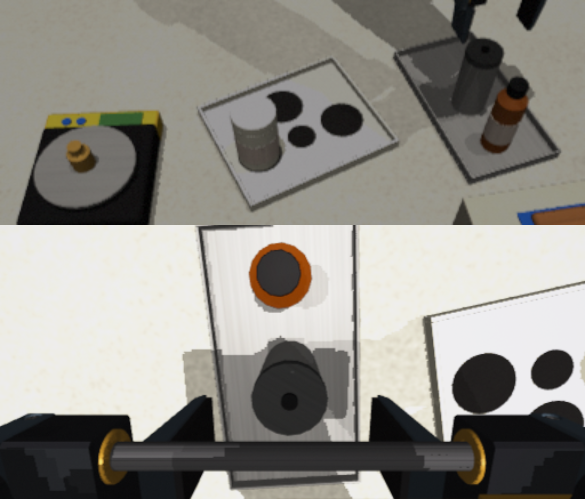

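Jar is back on its pad and the weight is on the pan. The canister is centred between the fingers, so it goes back next.

drive_tool:
  increments:
    - {"dx":0,"dy":0,"dz":0.3,"spin":0,"grip":-1}
    - {"dx":0,"dy":0,"dz":0.6,"spin":0,"grip":-1}
    - {"dx":0,"dy":0,"dz":0.85,"spin":0,"grip":-1}
    - {"dx":0,"dy":0,"dz":0.93,"spin":0,"grip":-1}
    - {"dx":0,"dy":0,"dz":0.93,"spin":0,"grip":-1}
    - {"dx":0,"dy":0,"dz":0.93,"spin":0,"grip":1}
    - {"dx":0,"dy":0,"dz":0.93,"spin":0,"grip":1}
    - {"dx":0,"dy":0,"dz":0.93,"spin":0,"grip":1}
    - {"dx":0,"dy":0,"dz":0.93,"spin":0,"grip":1}
    - {"dx":0,"dy":0,"dz":0.93,"spin":0,"grip":1}
    - {"dx":0,"dy":0,"dz":0.93,"spin":0,"grip":1}

```text
time: 38.45
ee_pos: [0.5373, 0.2943, 0.0902]
ee_rot: [-0.0, 1.0, -0.0, 0.0]
contact_force: [-0.1, 0.3, 4.2]
grip_width: 0.0544
finger_force: 30.0
```

drive_tool:
  increments:
    - {"dx":0,"dy":0,"dz":-0.3,"spin":0,"grip":1}
    - {"dx":0,"dy":0,"dz":-0.8,"spin":0,"grip":1}
    - {"dx":0,"dy":0.25,"dz":-0.8,"spin":0,"grip":1}
    - {"dx":-0.2,"dy":0.6,"dz":-0.8,"spin":0,"grip":1}
    - {"dx":-0.4,"dy":1,"dz":-0.8,"spin":0,"grip":1}

```text
time: 39.08
ee_pos: [0.4954, 0.1923, 0.1685]
ee_rot: [0.0, 1.0, 0.0, -0.001]
contact_force: [-0.1, -0.4, -2.8]
grip_width: 0.0542
finger_force: 30.0
```

drive_tool:
  increments:
    - {"dx":-0.2,"dy":0.5,"dz":0,"spin":0,"grip":1}
    - {"dx":-0.34,"dy":1,"dz":0,"spin":0,"grip":1}

```text
time: 39.33
ee_pos: [0.4608, 0.0921, 0.1686]
ee_rot: [0.0, 1.0, 0.0, -0.001]
contact_force: [0.7, -1.3, -3.5]
grip_width: 0.0545
finger_force: 30.0
```

drive_tool:
  increments:
    - {"dx":0,"dy":0.5,"dz":0,"spin":0,"grip":1}
    - {"dx":0,"dy":0.93,"dz":0,"spin":0,"grip":1}
    - {"dx":0,"dy":0.93,"dz":0.3,"spin":0,"grip":1}
    - {"dx":0,"dy":0.93,"dz":0.55,"spin":0,"grip":1}
    - {"dx":0,"dy":0.93,"dz":0.7,"spin":0,"grip":1}
    - {"dx":0,"dy":0.93,"dz":0.75,"spin":0,"grip":1}
    - {"dx":0,"dy":0.93,"dz":0.757,"spin":0,"grip":1}
    - {"dx":0,"dy":0.93,"dz":0.757,"spin":0,"grip":1}
    - {"dx":0,"dy":0.93,"dz":0.757,"spin":0,"grip":1}

```text
time: 40.45
ee_pos: [0.4635, 0.0012, 0.0949]
ee_rot: [0.0, 1.0, -0.0, 0.0]
contact_force: [0.6, 1.1, -3.0]
grip_width: 0.0539
finger_force: 30.0
```

drive_tool:
  increments:
    - {"dx":0,"dy":0,"dz":0.012,"spin":0,"grip":1}
    - {"dx":0,"dy":0,"dz":0.012,"spin":0,"grip":1}
    - {"dx":0,"dy":0,"dz":0.012,"spin":0,"grip":-1}
    - {"dx":0,"dy":0,"dz":0.012,"spin":0,"grip":-1}
    - {"dx":0,"dy":0,"dz":0.012,"spin":0,"grip":-1}
    - {"dx":0,"dy":0,"dz":0.012,"spin":0,"grip":-1}
    - {"dx":0,"dy":0,"dz":0.012,"spin":0,"grip":-1}
    - {"dx":0,"dy":0,"dz":0.012,"spin":0,"grip":-1}
    - {"dx":0,"dy":0,"dz":0.012,"spin":0,"grip":-1}

```text
time: 41.58
ee_pos: [0.4631, 0.0011, 0.0931]
ee_rot: [-0.0, 1.0, -0.0, 0.0]
contact_force: [0.4, 0.2, -0.1]
grip_width: 0.0911
finger_force: 0.0
```

drive_tool:
  increments:
    - {"dx":0,"dy":0,"dz":-0.3,"spin":0,"grip":-1}
    - {"dx":0,"dy":0,"dz":-0.7,"spin":0,"grip":-1}
    - {"dx":0,"dy":0,"dz":-1,"spin":0,"grip":-1}
    - {"dx":0,"dy":0,"dz":-1,"spin":0,"grip":-1}

```text
time: 42.08
ee_pos: [0.4643, 0.0011, 0.1952]
ee_rot: [0.0, 1.0, -0.0, 0.002]
contact_force: [-0.5, -0.9, -0.1]
grip_width: 0.0914
finger_force: 0.0
```

drive_tool:
  increments:
    - {"dx":0.3,"dy":-0.5,"dz":0,"spin":0,"grip":-1}
    - {"dx":0.6,"dy":-1,"dz":0,"spin":0,"grip":-1}

```text
time: 42.32
ee_pos: [0.5235, 0.1021, 0.1924]
ee_rot: [0.0, 1.0, -0.001, -0.0]
contact_force: [0.5, -1.0, 0.2]
grip_width: 0.0912
finger_force: 0.0
```

drive_tool:
  increments:
    - {"dx":0.3,"dy":-0.5,"dz":0,"spin":0,"grip":-1}
    - {"dx":0.6,"dy":-1,"dz":0,"spin":0,"grip":-1}

```text
time: 42.58
ee_pos: [0.5834, 0.2028, 0.1918]
ee_rot: [0.0, 1.0, -0.0, -0.001]
contact_force: [0.5, -0.3, 0.3]
grip_width: 0.0911
finger_force: 0.0
```

drive_tool:
  increments:
    - {"dx":0.2,"dy":-0.5,"dz":0,"spin":0,"grip":-1}
    - {"dx":0.39,"dy":-0.985,"dz":0,"spin":0,"grip":-1}
    - {"dx":0.39,"dy":-0.985,"dz":0.03,"spin":0,"grip":-1}
    - {"dx":0.39,"dy":-0.985,"dz":0.03,"spin":0,"grip":-1}

```text
time: 43.08
ee_pos: [0.6212, 0.299, 0.1884]
ee_rot: [0.001, 1.0, 0.0, -0.001]
contact_force: [-0.0, -0.5, -0.3]
grip_width: 0.0911
finger_force: 0.0
```

```bash
python3 - <<'E'
from h import *
o=arm.get_obs();print(o["ee_pos"],o["time"])
b=cv2.resize(arm.get_image("scene")[80:230,50:440],None,fx=1.5,fy=1.5);w=cv2.resize(arm.get_image("wrist")[60:300],(585,274))
cv2.imwrite("pics/w8.png",np.vstack([b,w]))
E
```

```text
[0.62122944 0.29903726 0.18843069] 43.075
```

View pics/w8.png

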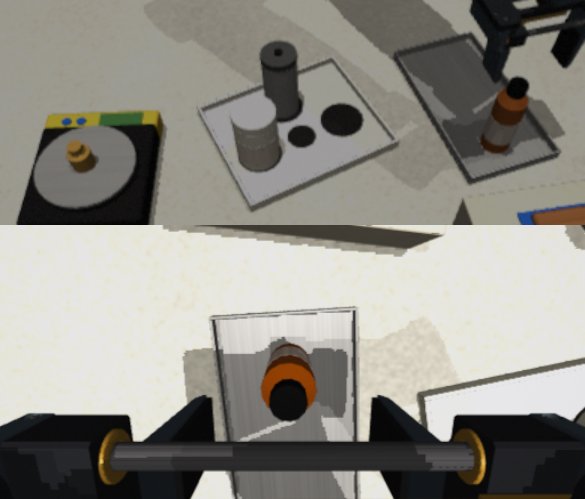

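Jar and canister stand on their pads. The bottle is centred in the jaws and goes back last.

drive_tool:
  increments:
    - {"dx":0,"dy":0,"dz":0.3,"spin":0,"grip":-1}
    - {"dx":0,"dy":0,"dz":0.6,"spin":0,"grip":-1}
    - {"dx":0,"dy":0,"dz":0.85,"spin":0,"grip":-1}
    - {"dx":0,"dy":0,"dz":1,"spin":0,"grip":-1}
    - {"dx":0,"dy":0,"dz":1,"spin":0,"grip":-1}
    - {"dx":0,"dy":0,"dz":1,"spin":0,"grip":1}
    - {"dx":0,"dy":0,"dz":1,"spin":0,"grip":1}
    - {"dx":0,"dy":0,"dz":1,"spin":0,"grip":1}
    - {"dx":0,"dy":0,"dz":1,"spin":0,"grip":1}
    - {"dx":0,"dy":0,"dz":1,"spin":0,"grip":1}
    - {"dx":0,"dy":0,"dz":1,"spin":0,"grip":1}

```text
time: 44.55
ee_pos: [0.6222, 0.2996, 0.0902]
ee_rot: [-0.0, 1.0, -0.0, 0.0]
contact_force: [-0.5, 0.3, 1.2]
grip_width: 0.0433
finger_force: 29.9
```

drive_tool:
  increments:
    - {"dx":0,"dy":0,"dz":-0.3,"spin":0,"grip":1}
    - {"dx":0,"dy":0,"dz":-0.8,"spin":0,"grip":1}
    - {"dx":-0.2,"dy":0.25,"dz":-0.8,"spin":0,"grip":1}
    - {"dx":-0.4,"dy":0.6,"dz":-0.8,"spin":0,"grip":1}
    - {"dx":-0.6,"dy":1,"dz":-0.8,"spin":0,"grip":1}

```text
time: 45.18
ee_pos: [0.5612, 0.1988, 0.17]
ee_rot: [0.0, 1.0, 0.0, -0.0]
contact_force: [-0.1, 0.5, -1.4]
grip_width: 0.0435
finger_force: 29.9
```

drive_tool:
  increments:
    - {"dx":-0.2,"dy":0.5,"dz":0,"spin":0,"grip":1}
    - {"dx":-0.45,"dy":1,"dz":0,"spin":0,"grip":1}

```text
time: 45.42
ee_pos: [0.5163, 0.0983, 0.17]
ee_rot: [0.0, 1.0, 0.0, 0.0]
contact_force: [0.9, -0.1, -0.7]
grip_width: 0.0438
finger_force: 29.9
```

drive_tool:
  increments:
    - {"dx":0,"dy":0.18,"dz":0,"spin":0,"grip":1}
    - {"dx":0,"dy":0.18,"dz":0.3,"spin":0,"grip":1}
    - {"dx":0,"dy":0.18,"dz":0.55,"spin":0,"grip":1}
    - {"dx":0,"dy":0.18,"dz":0.7,"spin":0,"grip":1}
    - {"dx":0,"dy":0.18,"dz":0.75,"spin":0,"grip":1}
    - {"dx":0,"dy":0.18,"dz":0.757,"spin":0,"grip":1}
    - {"dx":0,"dy":0.18,"dz":0.757,"spin":0,"grip":1}
    - {"dx":0,"dy":0.18,"dz":0.757,"spin":0,"grip":1}

```text
time: 46.42
ee_pos: [0.5175, 0.0817, 0.095]
ee_rot: [-0.0, 1.0, -0.0, 0.0]
contact_force: [-0.4, 0.5, -3.0]
grip_width: 0.0436
finger_force: 29.9
```

drive_tool:
  increments:
    - {"dx":0,"dy":0,"dz":0.012,"spin":0,"grip":1}
    - {"dx":0,"dy":0,"dz":0.012,"spin":0,"grip":1}
    - {"dx":0,"dy":0,"dz":0.012,"spin":0,"grip":-1}
    - {"dx":0,"dy":0,"dz":0.012,"spin":0,"grip":-1}
    - {"dx":0,"dy":0,"dz":0.012,"spin":0,"grip":-1}
    - {"dx":0,"dy":0,"dz":0.012,"spin":0,"grip":-1}
    - {"dx":0,"dy":0,"dz":0.012,"spin":0,"grip":-1}
    - {"dx":0,"dy":0,"dz":0.012,"spin":0,"grip":-1}
    - {"dx":0,"dy":0,"dz":0.012,"spin":0,"grip":-1}

```text
time: 47.55
ee_pos: [0.5171, 0.0816, 0.0933]
ee_rot: [0.0, 1.0, -0.0, 0.0]
contact_force: [-0.2, 0.2, -0.6]
grip_width: 0.0916
finger_force: 0.0
```

drive_tool:
  increments:
    - {"dx":0,"dy":0,"dz":-0.3,"spin":0,"grip":-1}
    - {"dx":0,"dy":0,"dz":-0.7,"spin":0,"grip":-1}
    - {"dx":0,"dy":0,"dz":-1,"spin":0,"grip":-1}
    - {"dx":0,"dy":0,"dz":-1,"spin":0,"grip":-1}

```text
time: 48.05
ee_pos: [0.5184, 0.0817, 0.1954]
ee_rot: [-0.0, 1.0, -0.0, 0.002]
contact_force: [0.2, -0.2, -0.3]
grip_width: 0.0914
finger_force: 0.0
```

drive_tool:
  increments:
    - {"dx":0,"dy":-0.4,"dz":-0.3,"spin":0,"grip":-1}
    - {"dx":0,"dy":-1,"dz":-0.8,"spin":0,"grip":-1}

```text
time: 48.3
ee_pos: [0.5162, 0.17, 0.2624]
ee_rot: [0.0, 1.0, -0.001, -0.001]
contact_force: [0.5, -0.2, 0.0]
grip_width: 0.0911
finger_force: 0.0
```

drive_tool:
  increments:
    - {"dx":0,"dy":-0.5,"dz":0,"spin":0,"grip":-1}
    - {"dx":0,"dy":-1,"dz":0,"spin":0,"grip":-1}
    - {"dx":0,"dy":-1,"dz":0,"spin":0,"grip":-1}
    - {"dx":0,"dy":-1,"dz":0,"spin":0,"grip":-1}
    - {"dx":0,"dy":-1,"dz":0,"spin":0,"grip":-1}
    - {"dx":0,"dy":-1,"dz":0,"spin":0,"grip":-1}
    - {"dx":0,"dy":-1,"dz":0,"spin":0,"grip":-1}

```text
time: 49.18
ee_pos: [0.5173, 0.2691, 0.2633]
ee_rot: [-0.0, 1.0, -0.0, 0.0]
contact_force: [0.4, 0.3, 0.3]
grip_width: 0.0909
finger_force: 0.0
```

```bash
python3 - <<'E'
from h import *
a=cv2.imread("pics/top0.png")[180:300,180:420];b=arm.get_image("top")[180:300,180:420]
cv2.imwrite("pics/t9.png",cv2.resize(np.vstack([a,b]),None,fx=2.4,fy=2.4))
for n in("bottle","jar","canister","weight"): print(n,[(np.round(q["xy"],1).tolist(),round(q["conf"],2)) for q in arm.spot_point("top",n)[:1]])
E
```

```text
bottle [([217.5, 243.5], 0.54)]
jar [([275.8, 229.7], 0.91)]
canister [([253.4, 263.4], 0.81)]
weight [([375.1, 229.3], 0.47)]
```

View pics/t9.png

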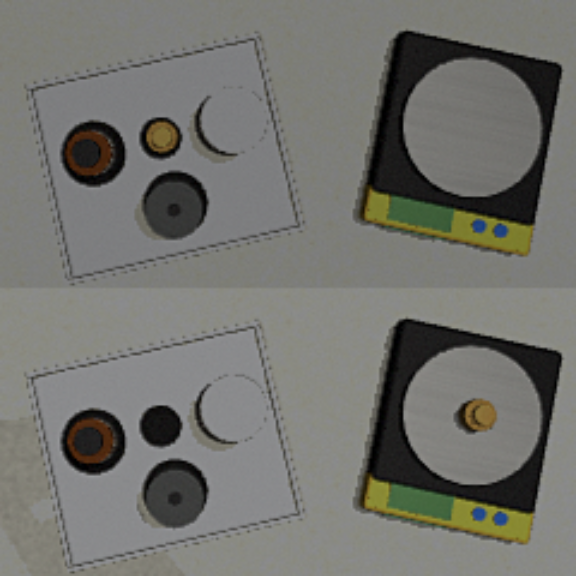

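Containers stand exactly where they were before (top half of the picture is the start, bottom half is now). The weight is centred on the pan once parallax is allowed for.

```bash
python3 -c "
from bench import arm
print(arm.close_job())"
```

```text
the job is handed in; nothing more can be done
None
```

The job is handed in at about 49 s of the 147 s: the weight stands on the middle of the scale's pan, and the bottle, jar and canister are back upright on their own pads, as the final top picture shows; the hand-in gave no verdict.

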